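# Set the spindle speed selector and start it

### The job

Run the hub disc up at speed four: with a fingertip, gently push the lever of the speed selector clockwise, click by click, until it clicks home on the fourth bar of the scale (the dot is off, the bars count from it), without turning it past that position. Then press the start button (the narrow flat-topped one, not the wide mushroom-shaped stop button) fully down and let it go. Push the lever from the side only, never taking it between the fingers, and leave the loose things on the bench where they are.

Things in the scene. Friction and masses are not known exactly. Their poses are not given: they have to be found in the camera images.
- controller: Grey box fixed on the bench, 150 (x) x 170 (y) mm, flat aluminium top 72 mm above the bench. Origin: centre of its underside, z up. Its black lever selector turns about a vertical axis 20 mm towards -x from the centre. The scale runs clockwise round that axis, 30 degrees a step: a dot (off) towards the box's +y, then six bars, each longer than the last (third towards +x, sixth towards -y).
- selector_axis (a point): Point on the selector's axis, at the height of the lever's top, 33 mm above the box's top face. Axes parallel to the box's.
- selector (a joint): Lever angle in rad, growing clockwise seen from above; 0 = off (lever along the box's +y). Detents every 0.5236 from 0 to 3.1416; bar 4 is 2.094. Starts in the detent of off, bar 1 or bar 2. Leaving a detent takes about 5 N at 40 mm from the axis; the torque then fades, and a little past half way to the next detent the lever snaps on by itself, up to 15 degrees ahead of the finger, and stays.
- lever_tip (a point): Outer end of the lever, on its top edge, 55 mm from the axis; y points outward along the lever, z up. The lever is an upright black bar from the axis to here, 11 mm thick, lower edge 5 mm and top 33 mm above the box's top, thin white line on top; round the axis it has a hub 19 mm in radius, 30 mm high.
- mark_4 (a point): Point on the box's top at the fourth bar of the scale, 66 mm from the selector's axis.
- start_top (a point): Centre of the top of the start button: flat-topped black cylinder 26 mm in diameter, its top 62 mm above the bench and 14 mm above its steel collar, on a grey block 64 x 64 x 44 mm fixed on the bench. The stop button stands on an equal block; which of the two is on the left varies.
- start (a joint): Travel of the start button in m: 0 up, 0.006 fully down; the spring takes about 1.5 N to begin and 4.5 N at the end, and pushes it up again.
- stop_top (a point): Centre of the top of the stop button: mushroom head 50 mm in diameter, its top 66 mm above the bench. Not to be pressed.
- stop (a joint): Travel of the stop button in m: 0 up, 0.006 fully down. Not to be pressed.
- nut: Brass hex nut 32 mm wide, 14 mm high, loose, back right of the controller. Origin under its centre.
- hub: Cast hub 62 mm in diameter, 31 mm high, loose, back left of the controller. Origin under its centre.
- spacer_a: Brass spacer 29 mm in diameter, 21 mm high, loose, left of the controller. Origin under its centre.
- spacer_b: Brass spacer like the other, right of the controller. Origin under its centre.
- tape_measure: Tape measure 65 x 73 x 40 mm, loose between the two button blocks. Origin under its middle.

How it is judged:
On the way, in this order (a step that is already met when the one before it is completed fails the run):
1. the selector rests in the detent of the fourth bar (value of joint selector between 1.99 and 2.2 rad and velocity of joint selector between -0.1 and 0.1 rad/s), for 0.2 s.
2. the start button is pressed fully down (value of joint start above 0.0045 m), for 0.04 s.
3. the start button is let go (value of joint start below 0.0015 m), for 0.1 s.
At the end, for the whole second after the job is handed in: The selector rests on the fourth bar (within 6 degrees), the start button has been pressed (at least 4.5 of its 6 mm) after that and is up again, and the stop button is up (value of joint selector between 1.99 and 2.2 rad and value of joint each of start, stop below 0.0015 m); the robot touches nothing.
It fails at once if the selector is turned past the fourth bar (more than 17 degrees beyond it) (value of joint selector above 2.4 rad).
It fails at once if the stop button is pressed, or the start button while the selector is not on the fourth bar (value of joint stop above 0.003 m or (value of joint start above 0.003 m and (value of joint selector below 1.9 rad or value of joint selector above 2.29 rad))).
It fails at once if the lever or its box is pushed with more than 25 N (contact force between the fingers and controller above 25 N).
It fails at once if the lever is taken between the fingers (the grasp point lies inside the lever) (x of the grasp point in the frame of lever_tip between -0.006 and 0.006 m and y of the grasp point in the frame of lever_tip between -0.075 and 0.005 m and z of the grasp point in the frame of lever_tip below 0.007 m).
It fails at once if a loose bystander is moved by more than 20 mm or lifted (distance of any of nut, hub, spacer_a, spacer_b, tape_measure from where it was at the start of the episode above 0.02 m).
It also fails if it takes over 54 s, if anything falls off the work surface, if the arm or the gripper's body presses on something with over 40 N, if the wrist force passes 120 N, or if a joint passes its speed limit or range.

### The arm

A 6-joint arm with a two-finger parallel gripper is mounted at the origin on a cart in front of the work surface, level with it; the furniture and walls round the work are solid. World frame = base frame: x ahead of the robot, y to its left, z up, the work surface at z = 0. Lengths are in m, angles in rad, forces in N, time in s.
With the tool pointing down it reaches from about 0.35 to 0.925 m from the base axis. Payload 6.4 kg.
Tool frame: the origin (TCP) lies on the centre line of the jaws, within the pads' length; the fingertips stand 11 mm ahead of it and the grasp point (between the pads) lies 8 mm behind it; z points along the fingers, y is the line along which they close (so a half turn about z gives the same grasp; the last joint's range is limited). The gripper opens to 85 mm and grips with 20 to 120 N. Pads are 22 mm wide; open, the fingers measure 114 mm over their backs; the gripper's body (76 mm by 85 mm) begins 54 mm behind the grasp point. The pads swing forward as they close: fully open they stand 13 mm farther back than shut.
Start: joints at [0.971, 0.245, 1.558, -0, 1.339, -0.174], TCP at [0.268, 0.592, 0.206] pointing down, gripper open.
Joint ranges: [-3.13, 3.13], [-1.02, 2.26], [0.13, 2.54], [-0.95, 4.09], [0.21, 2.88], [-2.74, 2.74]. Speed limits (rad/s): [2.57, 2.57, 3.14, 3.14, 3.14, 3.14].

### API

Orientations are given as [roll, pitch, yaw] about the fixed x, y, z axes, in that order (R = Rz(yaw) Ry(pitch) Rx(roll)).
In Python, from cell import manip, eyes, nets gives the robot as it stands.
- The arm moves only by the shell command python3 -m pendant 'ROWS' [FORCE]. ROWS is a JSON object of lists of equal length, an entry for each row: "translation": the shift along the tool's x, y, z each as a share of 150 mm, from -1 to 1, a list of three; "turn": the turn about the tool's z as a share of 90 degrees, from -1 to 1; "gripper": the gripper's target within -1 to 1 (fully open at 1, half-way at 0, shut at -1). A call has 1 to 20 rows; each row is the pose to reach, as a shift and turn from the pose commanded when the call began, along the tool's axes at that moment; what a row does not reach only later rows make up. A row lasts 1/10 s, in which the tool goes at most 50 mm and 8.59 degrees, less where a joint would pass 70% of its speed; a pose out of reach is approached as far as the arm can. A call with a number of a shift or a turn outside -1 to 1 is refused whole. A call with a gripper value outside its range is refused whole. The fingers move at their own pace and stop on an object; FORCE is the grip in N (left out, the last holds). Time passes only in rows, so rows that repeat a pose let the fingers close. It gives the time, the measured TCP pose, the force, the opening and the grip force at its end, in the units of the state.
- manip.read_state(): the state, without advancing time (a new reading comes with each control period).
- eyes.capture(name): name is "scene" or "top"; returns (picture, depth): 384x512x3 uint8, red, green, blue; 384x512 float32, m along the optical axis (not along the pixel's ray), 0 where there is no reading.
- eyes.calibration(name): a dict with "fov_y" (degrees; the focal length in pixels is half the picture's height over the tangent of half this angle, whatever the lens; pixels are square), "cx", "cy" (the principal point, pixels), "xyz" and "rotation" of the camera in the world. Camera axes: x right, y down, z forward; pixel columns grow to the right and rows downward; lengths in m; the calibration is good to about 2 mm. A picture is of the moment at which its call begins. calibration takes no time and is no camera call.
- manip.job_done(): hands the job in; it is judged then, once.
Trained networks look in the newest picture that a camera, given by its name, has taken for a name from the list of things; names that differ only in an ending like _2 or _b are one class to them, and where a whole thing is asked for, a point or a joint stands for the part that bears it (a point fixed in the world has none). Each returns a list of dicts, best first, with "p" (0 to 1); they miss things now and then, are a little off and sometimes report something else, mostly with a low value. They report only what shows in the picture. A call takes as long as a camera call.
- nets.boxes_of(camera, label): "position" ([x, y, z] in m, in world coordinates, good to about 4 mm: the middle of the surface that is visible of it).
- nets.regions_of(camera, label): "region" (384x512 bool, what is visible of it).
- nets.spot_point(camera, label): "position" ([x, y, z] in m, in world coordinates, good to about 4 mm: a listed point, or the origin of a listed thing).
The state is a dict: "t": time; "q": joint angles; "qd": joint speeds; "joint_torque": joint torques, N m; "position": TCP position; "eef_rot": TCP orientation; "contact_force": force on the tool from outside, world axes, zero at the start; "ft_torque": the same for the moment, N m; "opening": finger opening in m; "gripper_force": force on a finger pad.
Only numpy, scipy, OpenCV 4.12 (cv2) and the standard library are available. Lean on these libraries where they do the work, as an engineer would, in place of code of your own. Each camera call takes 0.05 s, during which the arm holds its last target. There are 200 camera calls.

## Working session

There is one attempt and no reset: what is moved stays moved. The work goes in short steps, Python scripts to look and compute and a shell command to move; the robot and the scene stay as the last step left them, time stands still between calls to the robot, and variables do not carry over. Pictures are saved under pics/ and viewed, at most 10 in all, crops included, and the job is handed in when it is done.

```bash
mkdir -p pics
python3 - <<'E'
from cell import manip, eyes, nets
import cv2,numpy as np
s=manip.read_state();print(s['t'],s['position'],s['eef_rot'],s['opening'])
ims=[]
for c in("top","scene"):
    im,d=eyes.capture(c);cv2.imwrite(f'pics/{c}1.png',im[:,:,::-1])
    print(c,eyes.calibration(c)['xyz'])
    for l in("controller","selector_axis","lever_tip","mark_4","start_top","stop_top","tape_measure","hub","nut","spacer_a"):
        print(l,[(np.round(r['position'],3).tolist(),round(r['p'],2)) for r in nets.spot_point(c,l)[:2]])
E
```

```text
0.0 [0.26813095 0.59145973 0.20459445] [-3.13973692e+00 -3.21129121e-04  2.71577158e+00] 0.08542128457247755
top [0.50148645 0.01020789 0.95291604]
controller [([0.597, 0.026, 0.002], 0.67), ([0.591, -0.196, 0.0], 0.3)]
selector_axis [([0.425, 0.157, 0.065], 0.73), ([0.581, 0.027, 0.102], 0.6)]
lever_tip [([0.618, 0.069, 0.105], 0.87)]
mark_4 [([0.635, -0.017, 0.074], 0.56)]
start_top []
stop_top [([0.426, 0.153, 0.066], 0.8)]
tape_measure [([0.399, 0.016, -0.001], 0.92)]
hub [([0.756, 0.183, -0.0], 0.64), ([0.599, 0.023, 0.004], 0.44)]
nut [([0.687, -0.175, 0.004], 0.59), ([0.589, -0.197, -0.001], 0.31)]
spacer_a [([0.587, -0.2, -0.004], 0.55), ([0.621, 0.209, 0.004], 0.54)]
scene [ 0.03451202 -0.52379951  0.62802331]
controller [([0.601, 0.018, -0.001], 0.93), ([0.757, 0.184, -0.001], 0.73)]
selector_axis [([0.58, 0.022, 0.107], 0.96)]
lever_tip [([0.402, 0.023, -0.003], 0.69), ([0.614, 0.07, 0.102], 0.56)]
mark_4 [([0.634, -0.012, 0.074], 0.6)]
start_top [([0.42, -0.131, 0.063], 0.58)]
stop_top [([0.426, 0.16, 0.068], 0.62)]
tape_measure [([0.402, 0.021, -0.006], 0.61), ([0.622, 0.208, -0.004], 0.19)]
hub [([0.755, 0.181, -0.002], 0.62)]
nut []
spacer_a [([0.588, -0.193, -0.005], 0.69), ([0.616, 0.071, 0.103], 0.59)]
```

View pics/top1.png

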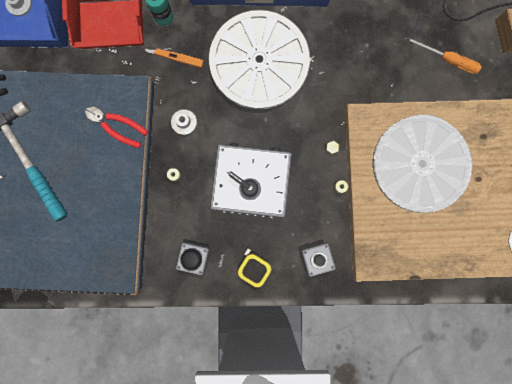

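```bash
cat > h.py <<'E'
from cell import manip, eyes, nets
import cv2,numpy as np
def cloud(c):
    im,d=eyes.capture(c);k=eyes.calibration(c);h,w=d.shape
    f=h/2/np.tan(np.radians(k['fov_y'])/2);u,v=np.meshgrid(np.arange(w),np.arange(h))
    P=np.stack([(u-k['cx'])/f*d,(v-k['cy'])/f*d,d],-1)
    R=np.array(k['rotation']);return im,P@R.T+np.array(k['xyz']),d>0
E
python3 - <<'E'
from h import *
im,P,ok=cloud("top")
z=P[...,2];x=P[...,0];y=P[...,1]
near=(abs(x-.6)<.13)&(abs(y-.02)<.13)&ok
for n,m in(("box",near&(z>.062)&(z<.08)),("start",ok&(abs(x-.42)<.04)&(abs(y+.131)<.04)&(z>.055)),("stop",ok&(abs(x-.426)<.04)&(abs(y-.157)<.04)&(z>.055))):
    q=P[m];r=cv2.minAreaRect((q[:,:2]*1000).astype(np.float32));print(n,m.sum(),r,np.median(q[:,2]))
m=near&(z>.088);q=P[m];print("lever",m.sum(),cv2.minAreaRect((q[:,:2]*1000).astype(np.float32)),np.median(q[:,2]))
m=near&(z>.1035-.002);q=P[m];mu=q.mean(0);w,V=np.linalg.eigh(np.cov(q[:,:2].T));print(mu,V[:,1],m.sum())
far=q[np.argmax(np.hypot(q[:,0]-.58,q[:,1]-.025))];print(far)
E
```

```text
Traceback (most recent call last):
  File "h.py", line 7, in cloud
    R=np.array(k['rotation']);return im,P@R.T+np.array(k['xyz']),d>0
                                        ~~~~~^~~~~~~~~~~~~~~~~~~
ValueError: operands could not be broadcast together with shapes (384,512) (3,)
```

The top picture shows the controller at about (252,181) and the lever pointing up-left from the axis at (250,188) to (230,174). The wide black stop button is on the left at (192,258) and the narrow start button on the right at (319,260). The tape measure lies between them at (254,269).

```bash
sed -i "s/R=np.array(k\['rotation'\])/R=Rotation.from_euler('xyz',k['rotation']).as_matrix()/; 2a from scipy.spatial.transform import Rotation" h.py
python3 - <<'E'
from h import *
im,P,ok=cloud("top")
z=P[...,2];x=P[...,0];y=P[...,1]
near=(abs(x-.6)<.13)&(abs(y-.02)<.13)&ok
for n,m in(("box",near&(z>.062)&(z<.08)),("start",ok&(abs(x-.42)<.04)&(abs(y+.131)<.04)&(z>.055)),("stop",ok&(abs(x-.426)<.04)&(abs(y-.157)<.04)&(z>.055))):
    q=P[m];r=cv2.minAreaRect((q[:,:2]*1000).astype(np.float32));print(n,m.sum(),r,np.median(q[:,2]))
m=near&(z>.1);q=P[m];mu=q.mean(0);w,V=np.linalg.eigh(np.cov(q[:,:2].T));print(mu,V[:,1],m.sum(),q[:,2].max())
print("far",q[np.argsort(-np.hypot(q[:,0]-.58,q[:,1]-.025))[:4]])
cv2.imwrite('pics/crop.png',cv2.resize(im[140:225,205:300,::-1],None,fx=7,fy=7,interpolation=cv2.INTER_CUBIC))
E
```

```text
box 4503 ((600.3195190429688, 22.507919311523438), (169.60723876953125, 149.82090759277344), 83.22893524169922) 0.071778671008085
start 107 ((418.69012451171875, -131.0000762939453), (23.694171905517578, 24.097064971923828), 62.691097259521484) 0.061827072237380376
stop 383 ((422.5857849121094, 159.1332550048828), (47.69378662109375, 47.33606719970703), 89.70584106445312) 0.06327399333738515
[0.58799657 0.03533205 0.10343405] [0.59304482 0.80516945] 234 0.10991957475989544
far [[0.61238055 0.06839861 0.10355632]
 [0.6145674  0.06621802 0.1034601 ]
 [0.61019942 0.06841351 0.10346472]
 [0.61197389 0.06602521 0.10652097]]
```

View pics/crop.png

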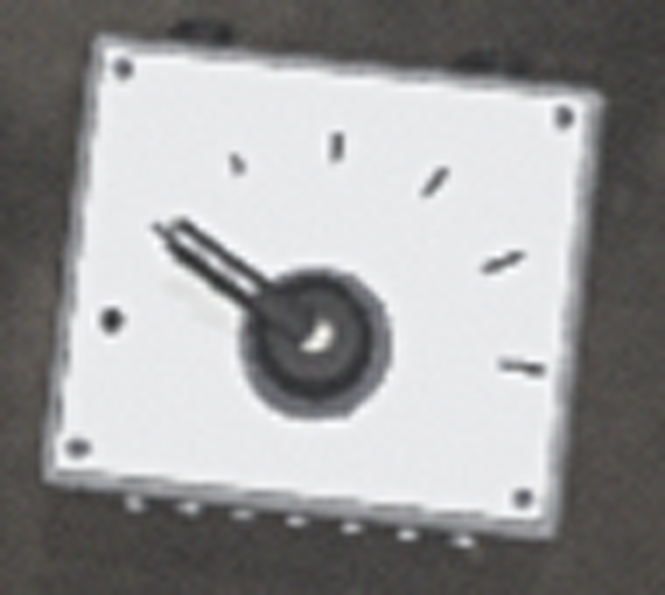

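The crop shows the dot at (110,320), the axis at (315,335) and the lever on bar 1. Bar 4 is at (435,180). The depth fit gives the box yaw as about -6.8° and the axis as (0.580, 0.025), which agrees with the networks. I'll close the fingers and move above the counter-clockwise side of the lever.

```bash
cat > go.py <<'E'
# prints shift (units) and turn (units) from the current pose to a finger place: phi (lever deg), r, d (ccw offset), z
import sys
from h import *
A=np.array([.5804,.0249])
def rel(p,yaw=None):
    s=manip.read_state();R=Rotation.from_euler('xyz',s['eef_rot'])
    t=0 if yaw is None else -((yaw-np.degrees(s['eef_rot'][2])+180)%360-180)/90
    return np.round(R.inv().apply(np.array(p)-s['position'])/.15,3),round(t,3)
def place(phi,r,d,z):
    a=np.radians(phi);u=np.array([np.cos(a),np.sin(a)]);n=np.array([-u[1],u[0]])
    return [*(A+r*u+d*n),z],phi+90
if __name__=="__main__":
    a=list(map(float,sys.argv[1:]));p,y=place(*a);s=manip.read_state()
    print(s['t'],s['position'],np.degrees(s['eef_rot'][2]),s['q'][5],s['contact_force'],s['opening']);print(*rel(p,y))
E
python3 -m pendant '{"translation":[[-0.2,-0.14,0],[-0.4,-0.28,0],[-0.6,-0.42,0],[-0.83,-0.56,0]],"turn":[0,0,0,0],"gripper":[-1,-1,-1,-1]}' 20
python3 -m pendant '{"translation":[[-0.2,-0.14,0],[-0.4,-0.28,0],[-0.6,-0.42,0],[-0.83,-0.56,0]],"turn":[0,0,0,0],"gripper":[-1,-1,-1,-1]}'
python3 -m pendant '{"translation":[[-0.2,-0.14,0],[-0.4,-0.28,0],[-0.6,-0.42,0],[-0.83,-0.56,0]],"turn":[0,0,0,0],"gripper":[-1,-1,-1,-1]}'
python3 -m pendant '{"translation":[[-0.2,-0.14,0],[-0.4,-0.28,0],[-0.6,-0.42,0],[-0.83,-0.56,0],[-0.83,-0.56,0]],"turn":[0,0.05,0.1,0.138,0.138],"gripper":[-1,-1,-1,-1,-1]}'
python3 go.py 53.2 .045 .030 .12
```

```text
t: 1.6
position: [0.3474, 0.463, 0.2058]
eef_rot: [3.141, 0.0, 2.717]
contact_force: [-0.6, 0.9, -0.0]
opening: 0.0281
gripper_force: 0.0
t: 2.0
position: [0.4262, 0.335, 0.2059]
eef_rot: [3.141, 0.0, 2.716]
contact_force: [-0.0, 0.1, -0.1]
opening: -0.0002
gripper_force: 0.0
t: 2.4
position: [0.505, 0.207, 0.2059]
eef_rot: [3.141, 0.0, 2.716]
contact_force: [1.3, 0.9, 0.0]
opening: 0.0001
gripper_force: 0.0
t: 2.9
position: [0.5852, 0.0766, 0.2059]
eef_rot: [-3.141, 0.001, 2.494]
contact_force: [-0.6, 0.1, -0.1]
opening: -0.0001
gripper_force: 0.0
2.9 [0.58521703 0.07663041 0.20586897] 142.87174373996908 -0.9838658345145249 [-0.58541626  0.12908613 -0.11817597] -6.39392701912119e-05
[0.02  0.005 0.572] -0.004
```

```bash
python3 -m pendant '{"translation":[[0.02,0,0.3],[0.02,0,0.5],[0.02,0,0.5]],"turn":[0,0,0],"gripper":[-1,-1,-1]}'
python3 - <<'E'
from h import *
im,P,ok=cloud("scene");s=manip.read_state();p=s['position'];R=Rotation.from_euler('xyz',s['eef_rot'])
L=R.inv().apply((P-p).reshape(-1,3)).reshape(P.shape)
print(p)
m=ok&(abs(L[...,0])<.02)&(abs(L[...,1])<.04)&(L[...,2]>-.04)&(L[...,2]<.03)
q=L[m]*1000
for a in range(-40,30,6):
    k=q[(q[:,2]>=a)&(q[:,2]<a+6)]
    if len(k):print(a,len(k),k[:,:2].min(0).round(),k[:,:2].max(0).round())
v,u=np.where(m);print(u.min(),u.max(),v.min(),v.max())
uc,vc=int(np.median(u)),int(np.median(v))
cv2.imwrite('pics/sc2.png',cv2.resize(im[max(vc-60,0):vc+60,max(uc-70,0):uc+70,::-1],None,fx=5,fy=5,interpolation=cv2.INTER_CUBIC))
E
```

```text
t: 3.2
position: [0.5767, 0.0828, 0.1256]
eef_rot: [-3.136, -0.009, 2.5]
contact_force: [0.1, -1.1, -0.1]
opening: -0.0001
gripper_force: 0.0
[0.57888983 0.08270177 0.12874915]
-40 22 [ -9. -18.] [12. -7.]
-34 23 [ -9. -17.] [11. -6.]
-28 11 [ -9. -12.] [12. -6.]
-22 5 [-6. -7.] [ 7. -5.]
227 236 161 169
```

View pics/sc2.png

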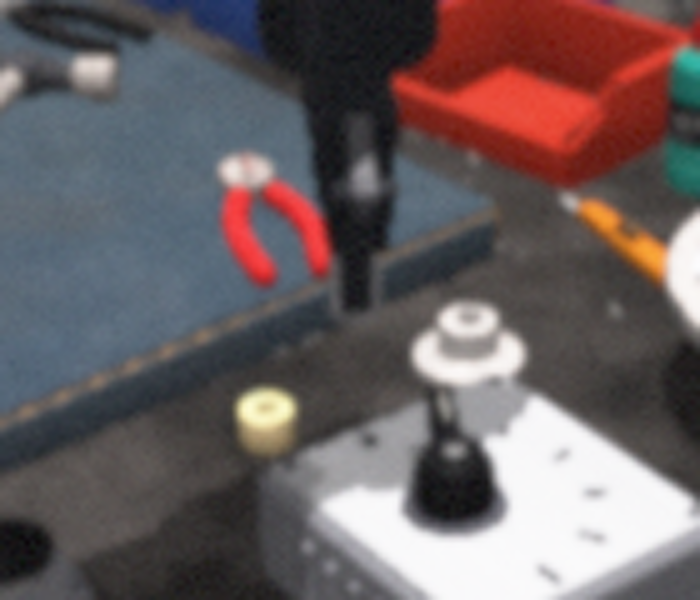

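The tip shows at crop (357,310), full-picture (232,167). The lever is lower right at (440,400). I'll check the expected tip projection against this.

Run:
```python
from h import *
for c in("scene","top"):
    im,P,ok=cloud(c);s=manip.read_state();p=s['position'];R=Rotation.from_euler('xyz',s['eef_rot'])
    k=eyes.calibration(c);f=192/np.tan(np.radians(k['fov_y'])/2);Rc=Rotation.from_euler('xyz',k['rotation'])
    print(c,p,np.degrees(s['eef_rot']))
    for dz in(-.03,-.016,0,.011,.024):
        w=Rc.inv().apply(p+R.apply([0,0,dz])-k['xyz']);print(dz,(w[:2]/w[2]*f+[k['cx'],k['cy']]).round(1),w[2].round(3))
    if c=="scene":
        for v in range(155,182,2):print(v,[(P[v,u]*1000).round().astype(int).tolist() for u in(229,232,235)],im[v,232])
    else:
        m=ok&(P[...,2]>.11)&(np.hypot(P[...,0]-.58,P[...,1]-.05)<.15);print(m.sum())
```

```text
scene [0.58072154 0.08258408 0.13116215] [-1.79995394e+02 -1.50770043e-02  1.43230769e+02]
-0.03 [232.3 162.1] 0.937
-0.016 [232.5 167.5] 0.944
0 [232.7 173.5] 0.953
0.011 [232.8 177.6] 0.96
0.024 [233.  182.4] 0.967
155 [[569, 80, 185], [571, 72, 187], [574, 66, 188]] [27 29 31]
157 [[570, 81, 179], [571, 72, 182], [577, 69, 181]] [24 24 27]
159 [[569, 80, 175], [571, 72, 177], [576, 68, 177]] [22 24 28]
161 [[570, 82, 169], [571, 73, 172], [574, 67, 173]] [29 28 33]
163 [[570, 82, 164], [572, 74, 166], [574, 66, 168]] [29 31 33]
165 [[568, 80, 160], [571, 73, 162], [577, 70, 160]] [50 48 50]
167 [[569, 81, 154], [575, 77, 153], [581, 74, 152]] [78 79 79]
169 [[731, 265, 3], [746, 268, -4], [752, 262, -4]] [87 81 82]
171 [[732, 267, -5], [737, 259, -4], [743, 252, -3]] [79 74 73]
173 [[724, 257, -4], [728, 249, -2], [739, 248, -6]] [75 71 66]
175 [[716, 249, -4], [722, 243, -4], [728, 236, -4]] [69 66 66]
177 [[707, 239, -2], [716, 236, -5], [720, 227, -3]] [71 68 65]
179 [[702, 233, -4], [708, 227, -4], [712, 220, -3]] [71 64 61]
181 [[695, 226, -5], [698, 217, -2], [707, 214, -4]] [70 65 65]
top [0.58181999 0.08248463 0.13256325] [1.79913698e+02 1.23140663e-01 1.43227476e+02]
-0.03 [220.1 184.3] 0.794
-0.016 [220.7 185. ] 0.808
0 [221.4 185.7] 0.824
0.011 [221.8 186.2] 0.835
0.024 [222.4 186.8] 0.848
12614
```

Run:
```python
from h import *
for i in range(2):
    im,P,ok=cloud("scene");s=manip.read_state();print(s['t'],s['position'],s['contact_force'],s['q'])
    print([(v,(P[v,232]*1000).round().astype(int).tolist()) for v in range(163,185,2)])
cv2.imwrite('pics/sc3.png',cv2.resize(im[100:240,150:320,::-1],None,fx=4,fy=4,interpolation=cv2.INTER_CUBIC))
im,P,ok=cloud("top")
m=ok&(P[...,2]>.11)&(np.hypot(P[...,0]-.58,P[...,1]-.08)<.06);print(m.sum(),P[m].min(0))
```

```text
3.4 [0.58231714 0.08238444 0.1332173 ] [ 0.67576926 -0.08746474 -0.16708164] [-5.21293102e-02  1.75282840e-01  1.77828577e+00  5.62446087e-05
  1.18404390e+00 -9.81012528e-01]
[(163, [572, 74, 166]), (165, [575, 78, 158]), (167, [742, 264, 6]), (169, [748, 270, -6]), (171, [739, 261, -5]), (173, [728, 249, -2]), (175, [720, 241, -2]), (177, [713, 233, -3]), (179, [706, 226, -3]), (181, [700, 219, -4]), (183, [692, 211, -3])]
3.45 [0.5824337  0.08230796 0.1333635 ] [-0.21220916  0.30549123  0.21817555] [-5.22462310e-02  1.75090288e-01  1.77821660e+00  4.54303630e-05
  1.18389402e+00 -9.80984254e-01]
[(163, [571, 73, 166]), (165, [576, 79, 157]), (167, [744, 265, 4]), (169, [744, 267, -3]), (171, [736, 257, -2]), (173, [730, 252, -4]), (175, [724, 245, -6]), (177, [715, 235, -4]), (179, [706, 226, -3]), (181, [700, 219, -4]), (183, [693, 211, -3])]
5052 [0.53201633 0.02028036 0.22866789]
```

View pics/sc3.png

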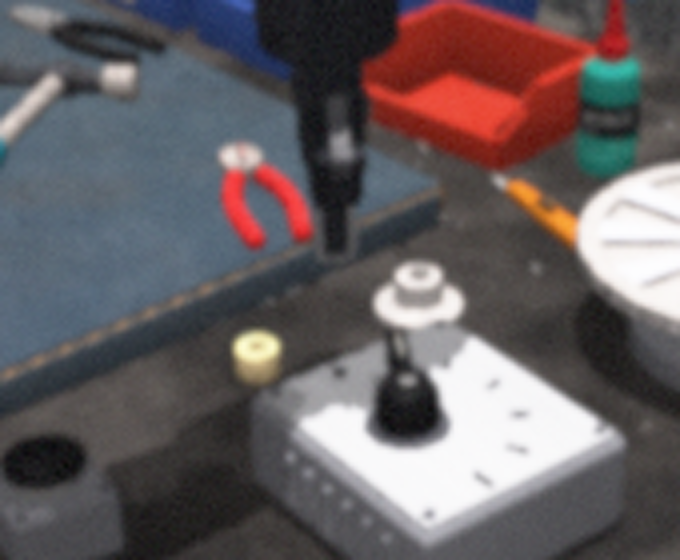

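The fingertip shows at about (335,260), well above the lever tip at (395,330). By depth it is at z ≈ 0.153 with the TCP at 0.133, so the tip is higher than stated. I'll lower in steps and look.

```bash
python3 -m pendant '{"translation":[[0,0,0.1],[0,0,0.17],[0,0,0.17],[0,0,0.17]],"turn":[0,0,0,0],"gripper":[-1,-1,-1,-1]}'
cat > tip.py <<'E'
from h import *
im,P,ok=cloud("scene");s=manip.read_state();p=s['position']
R=Rotation.from_euler('xyz',s['eef_rot']);L=R.inv().apply((P-p).reshape(-1,3)).reshape(P.shape)*1000
m=ok&(abs(L[...,0])<18)&(abs(L[...,1])<25)&(L[...,2]>-60)&(L[...,2]<14)&(P[...,2]>.077)
q=L[m];print(s['t'],p.round(4),np.degrees(s['eef_rot'][2]).round(1),s['contact_force'].round(1))
print("tip L z",np.sort(q[:,2])[-6:].round(),"world z",np.sort(P[m][:,2])[:4].round(3))
k=q[q[:,2]>q[:,2].max()-15];print(k.min(0).round(),k.max(0).round())
im2=im
E
python3 tip.py
```

```text
t: 3.9
position: [0.5803, 0.0821, 0.1043]
eef_rot: [-3.141, -0.001, 2.499]
contact_force: [0.2, -0.6, 0.3]
opening: -0.0004
gripper_force: 0.0
3.95 [0.5807 0.0821 0.1049] 143.2 [-0.2 -0.6 -0.2]
tip L z [-24. -24. -24. -24. -23. -22.] world z [0.127 0.128 0.128 0.129]
[-11. -16. -37.] [ 11.   1. -22.]
```

```bash
python3 -m pendant '{"translation":[[0,0,0.05],[0,0,0.1],[0,0,0.1],[0,0,0.1]],"turn":[0,0,0,0],"gripper":[-1,-1,-1,-1]}'
cat >> tip.py <<'E'
cv2.imwrite('pics/sc4.png',cv2.resize(im[120:230,180:310,::-1],None,fx=5,fy=5,interpolation=cv2.INTER_CUBIC))
E
python3 tip.py
```

```text
t: 4.35
position: [0.5806, 0.0821, 0.0898]
eef_rot: [-3.141, -0.001, 2.499]
contact_force: [0.4, 0.0, -0.1]
opening: 0.0004
gripper_force: 0.0
4.4 [0.5808 0.0821 0.0901] 143.2 [-0.4 -0.5 -0.7]
tip L z [-25. -25. -24. -24. -22. -22.] world z [0.112 0.113 0.114 0.114]
[-11. -15. -37.] [ 11.   8. -22.]
```

View pics/sc4.png

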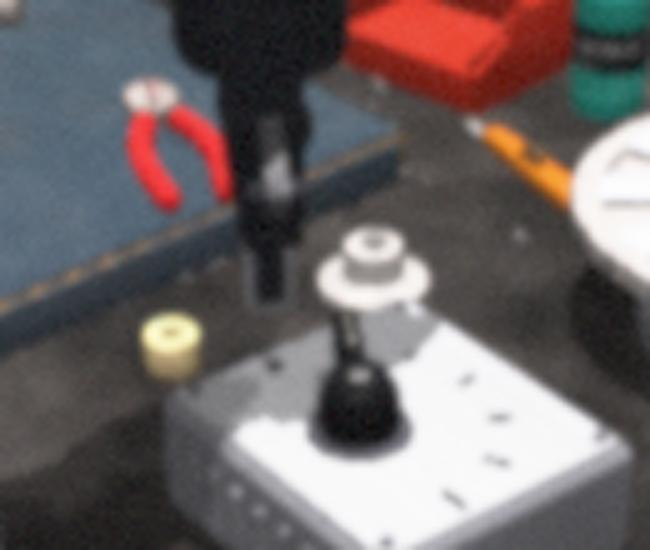

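The tip at (268,305) is still above the lever's top, about z = 0.112. The tip-to-TCP offset is steadily +22 mm, so I'll descend another 23 mm, which puts the tip at about 0.089.

```bash
python3 -m pendant '{"translation":[[0,0,0.05],[0,0,0.1],[0,0,0.15],[0,0,0.15],[0,0,0.15]],"turn":[0,0,0,0,0],"gripper":[-1,-1,-1,-1,-1]}'
python3 tip.py; python3 go.py 53.2 .045 .0165 .066
```

```text
t: 4.9
position: [0.5806, 0.0821, 0.0672]
eef_rot: [-3.141, -0.001, 2.499]
contact_force: [-0.1, 0.5, 0.1]
opening: 0.0
gripper_force: 0.0
4.95 [0.5809 0.0821 0.0676] 143.2 [0.6 0.7 0.6]
tip L z [-25. -25. -24. -23. -23. -21.] world z [0.089 0.09  0.091 0.092]
[-10. -15. -36.] [ 11.  -5. -21.]
4.95 [0.58089141 0.08206911 0.06763916] 143.18063702666464 -0.9809714807136534 [0.64876509 0.69354706 0.61374   ] -1.0452927151567117e-05
[-0.116 -0.007  0.011] -0.0
```

```bash
cat > arc.py <<'E'
import sys
from go import *
d=float(sys.argv[1])
for a in sys.argv[2:]:
    p,y=place(float(a),.045,d,.067);t,w=rel(p,y);print(a,*t.round(3),round(w,3))
E
python3 arc.py .0165 53 48 43 40 37 35
```

```text
53 -0.117 -0.007 0.004 0.002
48 -0.143 0.002 0.004 0.058
43 -0.171 0.008 0.004 0.113
40 -0.187 0.01 0.004 0.146
37 -0.204 0.012 0.004 0.18
35 -0.215 0.012 0.004 0.202
```

```bash
python3 -m pendant '{"translation":[[-0.06,-0.007,0],[-0.1,-0.007,0],[-0.12,-0.005,0],[-0.13,-0.002,0],[-0.143,0.002,0],[-0.157,0.005,0],[-0.171,0.008,0],[-0.187,0.01,0],[-0.204,0.012,0],[-0.204,0.012,0],[-0.204,0.012,0]],"turn":[0,0,0.005,0.03,0.058,0.085,0.113,0.146,0.18,0.18,0.18],"gripper":[-1,-1,-1,-1,-1,-1,-1,-1,-1,-1,-1]}'
cat > lev.py <<'E'
from go import *
im,P,ok=cloud("top")
for c in("top","scene"):
    if c=="scene": eyes.capture(c)
    for l in nets.spot_point(c,"lever_tip")[:2]:
        v=np.array(l['position'])[:2]-A;print(c,"lever phi",np.degrees(np.arctan2(v[1],v[0])).round(1),"r",np.hypot(*v).round(3),l['p'])
m=ok&(P[...,2]>.095)&(P[...,2]<.108);v=P[m][:,:2]-A;r=np.hypot(*v.T);k=(r>.028)&(r<.056)
print("depth phi",np.percentile(np.degrees(np.arctan2(v[k,1],v[k,0])),[10,50,90]),k.sum())
cv2.imwrite('pics/topc.png',cv2.resize(im[140:225,205:300,::-1],None,fx=6,fy=6,interpolation=cv2.INTER_CUBIC))
s=manip.read_state();print(s['t'],s['contact_force'].round(1))
E
python3 lev.py; python3 tip.py
```

```text
t: 6.05
position: [0.6066, 0.065, 0.0677]
eef_rot: [-3.142, 0.0, 2.217]
contact_force: [-0.2, 0.0, 0.3]
opening: -0.0004
gripper_force: 0.0
scene lever phi 38.3 r 0.058 0.54
6.3 [0.6063 0.0651 0.0676] 127.0 [ 0.1 -0.7 -0.2]
tip L z [-26. -25. -25. -24. -24. -23.] world z [0.091 0.091 0.092 0.092]
[-18. -23. -38.] [  9.   7. -23.]Traceback (most recent call last):
  File "lev.py", line 8, in <module>
    print("depth phi",np.percentile(np.degrees(np.arctan2(v[k,1],v[k,0])),[10,50,90]),k.sum())
                      ~~~~~~~~~~~~~^^^^^^^^^^^^^^^^^^^^^^^^^^^^^^^^^^^^^^^^^^^^^^^^^^
    return _quantile_unchecked(
        a, q, axis, out, overwrite_input, method, keepdims, weights)
    return _ureduce(a,
                    func=_quantile_ureduce_func,
    ...<5 lines>...
                    overwrite_input=overwrite_input,
                    method=method)
    r = func(a, **kwargs)
    result = _quantile(arr,
                       quantiles=q,
    ...<2 lines>...
                       out=out,
                       weights=wgt)
    slices_having_nans = np.isnan(arr[-1, ...])
                                  ~~~^^^^^^^^^
IndexError: index -1 is out of bounds for axis 0 with size 0
```

View pics/sc4.png

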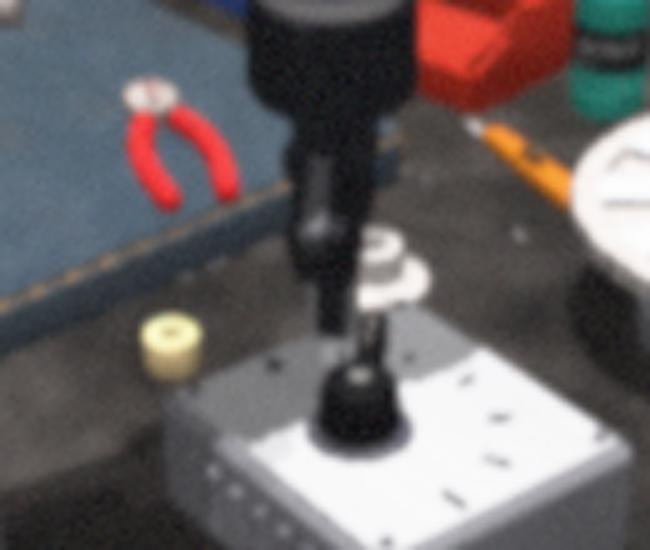

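The scene shows the finger at (335,330) beside the lever, whose tip has moved to (372,320). The lever is about half way between bars 1 and 2 (φ≈38°) and the contact is working. I'll push on gently.

```bash
sed -i 's/^print("depth phi".*//; s/print(c,"lever/print(np.round(l["position"],3),c,"lever/' lev.py
python3 -m pendant '{"translation":[[-0.006,0,0],[-0.013,0,0],[-0.02,0,0],[-0.02,0,0],[-0.02,0,0]],"turn":[0.015,0.03,0.045,0.045,0.045],"gripper":[-1,-1,-1,-1,-1]}'
python3 lev.py;python3 arc.py .0165 37 35 33 30 25 20 15 10 5
```

```text
t: 6.8
position: [0.6082, 0.0627, 0.0677]
eef_rot: [-3.142, 0.0, 2.146]
contact_force: [0.4, 0.2, 0.2]
opening: 0.0002
gripper_force: 0.0
[0.637 0.048 0.102] scene lever phi 21.9 r 0.061 0.84
7.0 [-0.2 -0.1  0.1]
37 0.02 -0.001 0.004 -0.045
35 0.01 0.003 0.004 -0.023
33 -0.001 0.007 0.004 -0.001
30 -0.017 0.013 0.004 0.033
25 -0.044 0.02 0.004 0.088
20 -0.071 0.024 0.004 0.144
15 -0.099 0.027 0.004 0.199
10 -0.127 0.026 0.004 0.255
5 -0.155 0.024 0.004 0.31
```

It snapped to bar 2 (φ≈22°). Next is bar 3: push until the finger is at φ≈3°.

```bash
python3 -m pendant '{"translation":[[-0.017,0.013,0],[-0.03,0.017,0],[-0.044,0.02,0],[-0.058,0.022,0],[-0.071,0.024,0],[-0.085,0.026,0],[-0.099,0.027,0],[-0.113,0.027,0],[-0.127,0.026,0],[-0.141,0.025,0],[-0.155,0.024,0],[-0.166,0.023,0],[-0.166,0.023,0],[-0.166,0.023,0]],"turn":[0.033,0.06,0.088,0.116,0.144,0.172,0.199,0.227,0.255,0.283,0.31,0.333,0.333,0.333],"gripper":[-1,-1,-1,-1,-1,-1,-1,-1,-1,-1,-1,-1,-1,-1]}'
python3 lev.py;python3 arc.py .0165 5 3 0 -5 -10 -15 -20 -23 -25 -27
```

```text
t: 8.4
position: [0.6246, 0.0438, 0.0677]
eef_rot: [-3.142, -0.0, 1.623]
contact_force: [0.7, 0.2, 0.3]
opening: 0.0002
gripper_force: 0.0
[0.639 0.019 0.104] scene lever phi -6.1 r 0.059 0.83
8.6 [-0.   1.1  0.5]
5 0.01 -0.005 0.005 -0.022
3 -0.0 -0.001 0.005 -0.0
0 -0.016 0.005 0.005 0.033
-5 -0.043 0.012 0.005 0.089
-10 -0.071 0.016 0.005 0.144
-15 -0.099 0.019 0.005 0.2
-20 -0.126 0.018 0.005 0.255
-23 -0.143 0.017 0.005 0.289
-25 -0.154 0.016 0.005 0.311
-27 -0.165 0.014 0.005 0.333
```

On bar 3 (φ≈-6.8° expected). Last click: the finger goes to φ≈-27°, then backs off.

```bash
python3 -m pendant '{"translation":[[-0.016,0.005,0],[-0.03,0.009,0],[-0.043,0.012,0],[-0.057,0.014,0],[-0.071,0.016,0],[-0.085,0.018,0],[-0.099,0.019,0],[-0.112,0.019,0],[-0.126,0.018,0],[-0.135,0.018,0],[-0.143,0.017,0],[-0.154,0.016,0],[-0.165,0.014,0],[-0.165,0.014,0],[-0.165,0.014,0]],"turn":[0.033,0.06,0.089,0.116,0.144,0.172,0.2,0.228,0.255,0.272,0.289,0.311,0.333,0.333,0.333],"gripper":[-1,-1,-1,-1,-1,-1,-1,-1,-1,-1,-1,-1,-1,-1,-1]}'
python3 lev.py
```

```text
t: 10.1
position: [0.6279, 0.019, 0.0677]
eef_rot: [-3.141, 0.0, 1.1]
contact_force: [0.7, -0.8, -0.3]
opening: -0.0004
gripper_force: 0.0
[ 0.626 -0.006  0.103] scene lever phi -34.6 r 0.055 0.77
10.3 [ 0.3  0.2 -0.2]
```

Bar 4 reached (φ≈-35°, expected -36.8°). Back off, rise and check.

```bash
python3 -m pendant '{"translation":[[0.06,0,0],[0.12,0,0],[0.14,0,-0.2],[0.14,0,-0.5],[0.14,0,-0.7],[0.14,0,-0.7]],"turn":[0,0,0,0,0,0],"gripper":[-1,-1,-1,-1,-1,-1]}'
python3 - <<'E'
from go import *
s=manip.read_state();print(s['position'],np.degrees(s['eef_rot'][2]));print(rel([.4187,-.131,.17],63.))
E
```

```text
t: 10.9
position: [0.6414, 0.0384, 0.1792]
eef_rot: [3.131, -0.004, 1.1]
contact_force: [1.1, 0.2, -0.3]
opening: -0.0002
gripper_force: 0.0
[0.64136011 0.0383838  0.1792368 ] 63.05026564305921
(array([-1.68 , -0.812,  0.047]), np.float64(0.001))
```

```bash
python3 -m pendant '{"translation":[[-0.2,-0.1,0],[-0.4,-0.2,0],[-0.6,-0.3,0],[-0.84,-0.405,0]],"turn":[0,0,0,0],"gripper":[-1,-1,-1,-1]}'
python3 -m pendant '{"translation":[[-0.2,-0.1,0],[-0.4,-0.2,0],[-0.6,-0.3,0],[-0.84,-0.405,0],[-0.84,-0.405,0],[-0.84,-0.405,0]],"turn":[0,0,0,0,0,0],"gripper":[-1,-1,-1,-1,-1,-1]}'
python3 lev.py; python3 tip.py
python3 - <<'E'
from go import *
for l in nets.spot_point("scene","start_top"):print(l)
print(rel([.4187,-.131,.062-.02],63.))
E
```

```text
t: 11.3
position: [0.525, -0.0465, 0.1716]
eef_rot: [-3.14, 0.0, 1.101]
contact_force: [-0.7, -0.8, -0.6]
opening: 0.0
gripper_force: 0.0
t: 11.9
position: [0.4147, -0.1314, 0.1723]
eef_rot: [-3.141, -0.0, 1.098]
contact_force: [0.4, 0.1, 0.2]
opening: -0.0001
gripper_force: 0.0
[ 0.627 -0.008  0.105] top lever phi -34.9 r 0.057 0.88
[ 0.628 -0.008  0.1  ] scene lever phi -34.5 r 0.058 0.42
12.1 [-0.2 -0.3  0.3]
12.15 [ 0.4154 -0.1308  0.1725] 63.1 [-0.4  0.2  0.3]
tip L z [-26. -26. -26. -26. -24. -24.] world z [0.197 0.197 0.198 0.199]
[-13. -14. -39.] [  4.  13. -24.]
{'position': [0.4226, -0.131, 0.0631], 'p': 0.67}
(array([0.009, 0.021, 0.87 ]), np.float64(0.001))
```

View pics/topc.png

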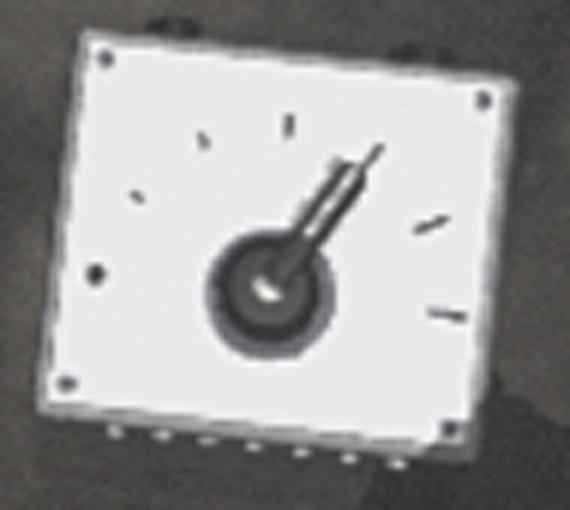

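The lever at (350,175) lies on the fourth bar at (375,155), with bars 1–3 at (137,197), (203,140) and (289,125) behind it. Now the start button: come down to about 10 mm above it.

```bash
python3 -m pendant '{"translation":[[0.01,0.02,0.25],[0.01,0.02,0.5],[0.01,0.02,0.7],[0.01,0.02,0.78],[0.01,0.02,0.82],[0.01,0.02,0.82],[0.01,0.02,0.82]],"turn":[0,0,0,0,0,0,0],"gripper":[-1,-1,-1,-1,-1,-1,-1]}'
python3 tip.py; python3 -c "
from go import *
print(rel([.4195,-.131,.040],63.))"
```

```text
t: 12.9
position: [0.4194, -0.1322, 0.0511]
eef_rot: [3.139, 0.0, 1.1]
contact_force: [0.6, 0.1, 0.7]
opening: -0.0003
gripper_force: 0.0
12.95 [ 0.4195 -0.1322  0.0512] 63.0 [ 0.5  0.2 -0.7]
tip L z [-29. -28. -28. -27. -27. -27.] world z [0.078 0.078 0.079 0.079]
[-13. -14. -42.] [  5.  14. -27.]
(array([ 0.007, -0.004,  0.075]), np.float64(0.0))
```

```bash
python3 -m pendant '{"translation":[[0,0,0.02],[0,0,0.04],[0,0,0.06],[0,0,0.06],[0,0,0.06]],"turn":[0,0,0,0,0],"gripper":[-1,-1,-1,-1,-1]}'; python3 tip.py
```

```text
t: 13.45
position: [0.4181, -0.1314, 0.0406]
eef_rot: [-3.141, -0.0, 1.099]
contact_force: [-0.3, 0.2, 0.2]
opening: 0.0004
gripper_force: 0.0
13.5 [ 0.4182 -0.1315  0.0407] 63.0 [ 0.5  0.4 -0.6]
tip L z [-38. -37. -37. -37. -36. -36.] world z [0.077 0.077 0.077 0.077]
[-13. -14. -51.] [  8.  13. -36.]
```

No contact yet (the 0.077 limit is my own filter). Going on in small steps, watching the force.

```bash
python3 -m pendant '{"translation":[[0,0,0.01],[0,0,0.02],[0,0,0.03],[0,0,0.03],[0,0,0.03]],"turn":[0,0,0,0,0],"gripper":[-1,-1,-1,-1,-1]}'
python3 - <<'E'
from h import *
im,P,ok=cloud("scene");s=manip.read_state();p=s['position'];L=P-p
m=ok&(np.hypot(L[...,0],L[...,1])<.025)&(P[...,2]>.04)&(P[...,2]<.11)
print(p,s['contact_force'],np.histogram(P[m][:,2],np.arange(.04,.11,.005)))
v,u=np.where(m);uc,vc=int(u.mean()),int(v.mean())
cv2.imwrite('pics/st.png',cv2.resize(im[vc-45:vc+45,uc-50:uc+50,::-1],None,fx=6,fy=6,interpolation=cv2.INTER_CUBIC))
E
```

```text
t: 14.0
position: [0.4182, -0.1315, 0.0363]
eef_rot: [-3.141, 0.0, 1.099]
contact_force: [-0.4, 1.4, 1.9]
opening: 0.0
gripper_force: 0.7
[ 0.41824244 -0.13152149  0.03627794] [-0.2846644   0.80024311  1.72420334] (array([178,  93,  27,  41,  16,  26,  29,  31,  33,  34,  30,  22,  37,
        59]), array([0.04 , 0.045, 0.05 , 0.055, 0.06 , 0.065, 0.07 , 0.075, 0.08 ,
       0.085, 0.09 , 0.095, 0.1  , 0.105, 0.11 ]))
```

View pics/st.png

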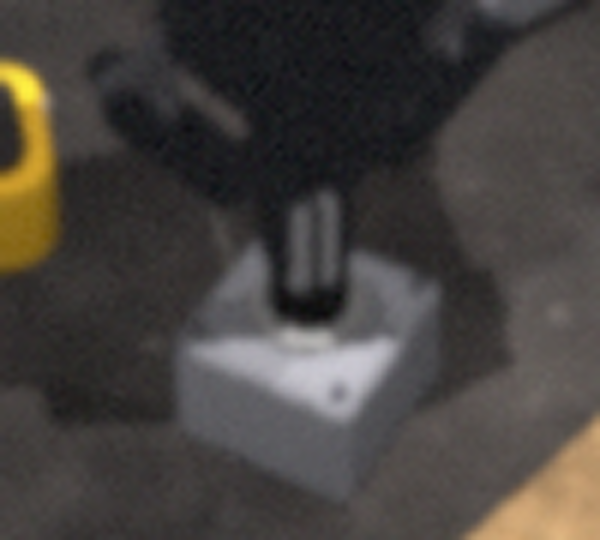

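The fingers stand centred on the start button at (310,300) and the spring has begun to push (about 1.8 N). Pressing on.

```bash
python3 -m pendant '{"translation":[[0,0,0.01],[0,0,0.02],[0,0,0.03],[0,0,0.03],[0,0,0.03]],"turn":[0,0,0,0,0],"gripper":[-1,-1,-1,-1,-1]}'
```

```text
t: 14.55
position: [0.4183, -0.1316, 0.0318]
eef_rot: [3.141, 0.0, 1.099]
contact_force: [0.1, 1.1, 3.7]
opening: 0.0
gripper_force: 1.8
```

```bash
python3 -m pendant '{"translation":[[0,0,0.007],[0,0,0.013],[0,0,0.013],[0,0,0.013]],"turn":[0,0,0,0],"gripper":[-1,-1,-1,-1]}'
```

```text
t: 14.95
position: [0.4184, -0.1316, 0.0304]
eef_rot: [-3.141, 0.0, 1.1]
contact_force: [-3.7, 1.3, 9.7]
opening: -0.0002
gripper_force: 4.7
```

The force has jumped to 9.7 N, so the button is on its stop. Release upward.

```bash
python3 -m pendant '{"translation":[[0,0,-0.05],[0,0,-0.15],[0,0,-0.4],[0,0,-0.7],[0,0,-0.9],[0,0,-0.9],[0,0,-0.9],[0,0,-0.9]],"turn":[0,0,0,0,0,0,0,0],"gripper":[-1,-1,-1,-1,-1,-1,-1,-1]}'; python3 lev.py
python3 - <<'E'
from h import *
for c in("top","scene"):
    im,P,ok=cloud(c);m=ok&(np.hypot(P[...,0]-.4187,P[...,1]+.131)<.01)&(P[...,2]<.09);print(c,m.sum(),np.median(P[m][:,2]) if m.any() else 0)
E
```

```text
t: 15.75
position: [0.4172, -0.1309, 0.163]
eef_rot: [-3.139, -0.0, 1.099]
contact_force: [-0.3, 0.4, 0.3]
opening: -0.0001
gripper_force: 0.0
[ 0.626 -0.006  0.106] top lever phi -34.1 r 0.055 0.54
[ 0.756  0.183 -0.002] top lever phi 42.1 r 0.236 0.23
15.95 [-0.1  0.6 -0.5]
top 44 0.06178081304267963
scene 69 0.05982316784418917
```

The button is back up (0.062 m), the lever is on bar 4 and the arm is clear.

```bash
python3 -c "
from cell import manip
print(manip.job_done())"
```

```text
the job is handed in; nothing more can be done
None
```

The job is handed in: the selector was pushed click by click from bar 1 to rest on bar 4, the start button was pressed to its stop (about 9.7 N) and came back up, and the arm ended clear of everything; the hand-in gave no verdict.

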